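Make up the egg kit and the dressing kit

ROBOT

A 6-joint arm with a two-finger parallel gripper is mounted at the origin on a cart in front of the work surface, level with it; the furniture and walls round the work are solid. World frame = base frame: x ahead of the robot, y to its left, z up, the work surface at z = 0. Lengths are in m, angles in rad, forces in N, time in s.
With the tool pointing down it reaches from about 0.35 to 0.975 m from the base axis. Payload 7.1 kg.
Tool frame: the origin (TCP) lies at the very end of the fingers, on their centre line; the grasp point (between the pads) lies behind it (grip_point_offset is the x of the grasp point in the tool frame, in m); x points along the fingers, y is the direction in which the jaws open and shut, and the axes are right-handed (so a half turn about x gives the same grasp; the last joint's range is limited). The gripper opens to 88 mm and grips with 3 to 60 N. Pads are 20 mm wide; open, the fingers measure 115 mm over their backs; the gripper's body (75 mm by 178 mm) begins 61 mm behind the grasp point.
Start: joints at [-1.192, 0.423, 1.63, -0, 1.089, -0.019], TCP at [0.242, -0.576, 0.223] pointing down, gripper open.
Joint ranges: [-3, 3], [-0.9, 2.11], [0.09, 2.58], [-1.31, 4.45], [0.11, 2.69], [-2.54, 2.54]. Speed limits (rad/s): [2.39, 2.39, 3.01, 3.14, 3.14, 3.14].

INTERFACE

Orientations are given as a rotation vector (axis times angle).
In Python, from station import * gives the robot as it stands.
- The arm moves only by the tool move_arm, never from a script. Its argument "targets" is a list of rows, each a list of 7 numbers: the shift along the tool's x, y, z as a fraction of full scale, then the turn, a rotation vector about the tool's x, y, z as a fraction of full scale, then the gripper command: -1 is shut, 1 is fully open, values between are in proportion. A call has 1 to 12 rows; each row shifts and turns the commanded pose from where the row before left it, along the tool's axes as they then stand; what a row does not reach is not made up. Full scale, the value 1, is 40 mm for a shift and 4 degrees for a turn. A row lasts 1/8 s, in which the tool goes at most 62.5 mm and 10.7 degrees, less where a joint would pass 70% of its speed; a pose out of reach is approached as far as the arm can. A call with a number of a shift or a turn outside -1 to 1 is refused whole. A call with a gripper value outside its range is refused whole. The fingers move at their own pace and stop on an object; "newtons" is the grip in N (left out, the last holds). Time passes only in rows, so rows that do not move let the fingers close. It gives the time, the measured TCP pose, the force and the opening at its end, in the units of the state.
- get_state(): the state, without advancing time (a new reading comes with each control period).
- grab_frame(name): name is "side" or "top" or "wrist"; returns the picture (480x640x3 uint8, red, green, blue); there is no depth.
- get_calibration(name): a dict with "K" (3x3 intrinsics, pixels), "T" (4x4, takes a point from camera to world coordinates). Camera axes: x right, y down, z forward; pixel columns grow to the right and rows downward; lengths in m; the calibration is good to about 2 mm. The wrist camera is an equidistant fisheye: a pixel r from the principal point sees the ray r / f radians off the axis. A picture is of the moment at which its call begins: read the wrist's pose just before it. get_calibration takes no time and is no camera call; for the wrist camera it gives the pose at the moment of the call.
- job_done(): hands the job in, once; it reports no verdict.
The state is a dict: "clock": time; "joint_pos": joint angles; "joint_vel": joint speeds; "tau": joint torques, N m; "tool_pos": TCP position; "orientation": TCP orientation; "contact_force": force on the tool from outside, world axes, zero at the start; "ft_torque": the same for the moment, N m; "finger_gap": finger opening in m.
Only numpy, scipy, OpenCV 4.12 (cv2) and the standard library are available. Lean on these libraries where they do the work, as an engineer would, in place of code of your own. Each camera call takes 0.05 s, during which the arm holds its last target.

TASK

Make up two kits from the things standing on the worktop: the salt shaker and the kitchen timer go on the blue tray (boiled-egg kit), the mustard jar and the garlic bulb on the light wooden tray (salad-dressing kit). On each tray the glass thing (salt shaker, mustard jar) stands in the bay with the dark lining and the other thing in the bare bay, each upright and flat on the floor of its bay, near the middle. Set them down, do not drop them, and leave the spice jar and the dropper bottle standing where they are.

Things in the scene. Friction and masses are not known exactly. Their poses are not given: they have to be found in the camera images.
- salt_mid (a point): Salt shaker: clear glass with grey salt and a grey domed top, round, 44 mm across (34 mm at the top), 90 mm high, 0.1 kg; belongs in the lined bay of the blue tray. The point is on its upright axis, half-way up; z points up.
- timer_mid (a point): Kitchen timer: round, white body with a grey dial on top, 57 mm across, 46 mm high, 0.12 kg; the dial does not turn here; belongs in the bare bay of the blue tray. The point is on its upright axis, half-way up; z points up.
- mustard_mid (a point): Mustard jar: yellow glass jar with a red lid, round, 56 mm across, 85 mm high, 0.25 kg; belongs in the lined bay of the wooden tray. The point is on its upright axis, half-way up; z points up.
- garlic_mid (a point): Garlic bulb: pale pink, roughly round, 56 mm across, 55 mm high to its pointed top, 0.04 kg, standing on its flat root; belongs in the bare bay of the wooden tray. The point is on its upright axis, half-way up; z points up.
- blue_tray: Blue tray, fixed, 86 x 167 mm (x, y), 9 mm high; steel handle loops stick out 16 mm at its y ends. Origin: centre of the underside; z up, y along the length. Two square bays, 76 mm inside, walls 5 mm, centres at x = 0, y = +40.5 and -40.5 mm; floor 3 mm above the underside, rim 6 mm above the floor. The bay at +y has a dark rubber lining, the bay at -y is bare blue.
- wood_tray: Light wooden tray, fixed, 86 x 167 mm (x, y), 9 mm high; steel handle loops stick out 16 mm at its y ends. Origin: centre of the underside; z up, y along the length. Two square bays, 76 mm inside, walls 5 mm, centres at x = 0, y = +40.5 and -40.5 mm; floor 3 mm above the underside, rim 6 mm above the floor. The bay at -y has a dark rubber lining, the bay at +y is bare wood.
- spice_mid (a point): Spice jar, stays where it is: glass with pale label and dark brown lid, round, 41 mm across, 105 mm high. The point is on its upright axis, half-way up; z points up.
- dropper_mid (a point): Dropper bottle, stays where it is: amber glass with black dropper, round, 34 mm across, 102 mm high. The point is on its upright axis, half-way up; z points up.

How it is judged:
By the outcome, as a careful person would: the job done as asked, in the order asked, and still so for the second after the job is handed in, with the robot touching nothing.
It also fails if it takes over 106 s, if anything falls off the work surface, if the arm or the gripper's body presses on something with over 40 N, if the wrist force passes 120 N, or if a joint passes its speed limit or range.

## Working session

There is one attempt and no reset: what is moved stays moved. The work goes in short steps, Python scripts to look and compute and a tool call to move; the robot and the scene stay as the last step left them, time stands still between calls to the robot, and variables do not carry over. Pictures are saved under pics/ and viewed, and the job is handed in when it is done.

Besides the shell and the picture viewer there is one more tool, called after "Request:" as name(argument=value, ...) on one line, values as JSON. move_arm: Moves the arm, as the interface text tells. Shift numbers are shares of 40 mm and turn numbers shares of 4 degrees, none past 1 either way. Its arguments: {"type":"object","properties":{"targets":{"type":"array","items":{"type":"array","items":{"type":"number","minimum":-1,"maximum":1}}},"newtons":{"type":"number"}},"required":["targets"]}

```bash
ls; mkdir -p pics; python3 - <<'E'
from station import *
import cv2,numpy as np
s=get_state();print(s)
for n in ["side","top","wrist"]:
    c=get_calibration(n);print(n,np.round(c["K"],1).tolist(),np.round(c["T"],4).tolist())
    im=grab_frame(n);cv2.imwrite(f"pics/{n}0.png",im[:,:,::-1])
E
```

```text
pics
{'clock': 0.0, 'joint_pos': array([-1.19203155e+00,  4.23813566e-01,  1.63067777e+00, -4.38261853e-05,
        1.08859041e+00, -1.90348105e-02]), 'joint_vel': array([-1.56595873e-03, -6.60854340e-05, -1.19745734e-03, -6.09617995e-04,
       -5.88203098e-04, -7.03832762e-04]), 'tau': array([-3.73855855e-04, -5.44631839e+01, -2.73673064e+01,  6.43292419e-02,
        2.26987054e-02, -1.35612931e-04]), 'tool_pos': array([ 0.24190944, -0.57569207,  0.22192353]), 'orientation': array([ 2.00321812,  0.40535244, -2.00384063]), 'contact_force': array([-0.2074248 ,  0.00618361,  0.15589629]), 'ft_torque': array([-0.00045751, -0.02152179,  0.07046617]), 'finger_gap': 0.0879594611922089}
side [[491.4, 0.0, 324.5], [0.0, 491.4, 233.2], [0.0, 0.0, 1.0]] [[0.9987, 0.0371, -0.0338, 0.5215], [0.0499, -0.6588, 0.7507, -0.7052], [0.0056, -0.7514, -0.6598, 0.6755], [0.0, 0.0, 0.0, 1.0]]
top [[438.3, 0.0, 325.4], [0.0, 438.3, 239.1], [0.0, 0.0, 1.0]] [[0.0036, -0.9837, 0.1796, 0.3364], [-0.9996, 0.0014, 0.0278, -0.0252], [-0.0276, -0.1797, -0.9833, 0.9417], [0.0, 0.0, 0.0, 1.0]]
wrist [[371.6, 0.0, 325.6], [0.0, 371.6, 245.5], [0.0, 0.0, 1.0]] [[0.3872, -0.895, -0.2215, 0.3027], [-0.922, -0.3759, -0.0931, -0.5505], [0.0001, 0.2403, -0.9707, 0.384], [0.0, 0.0, 0.0, 1.0]]
```

View pics/top0.png

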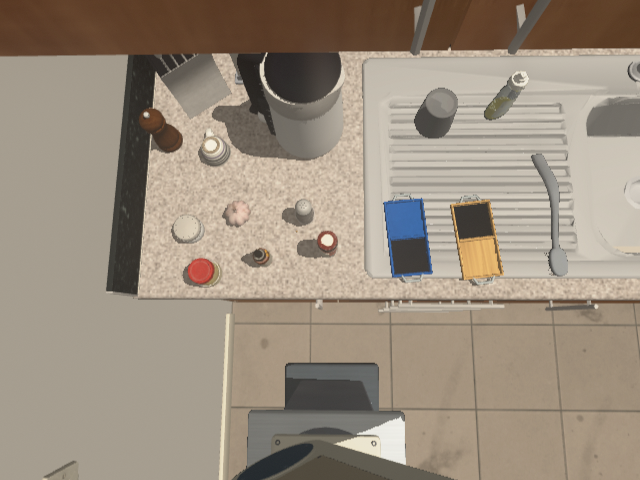

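View pics/side0.png

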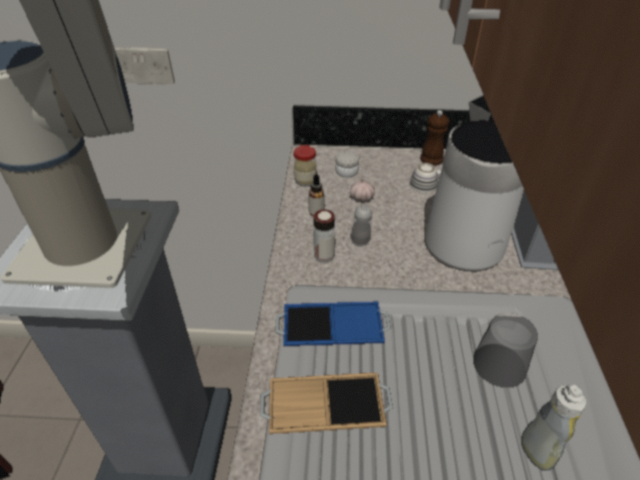

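View pics/wrist0.png

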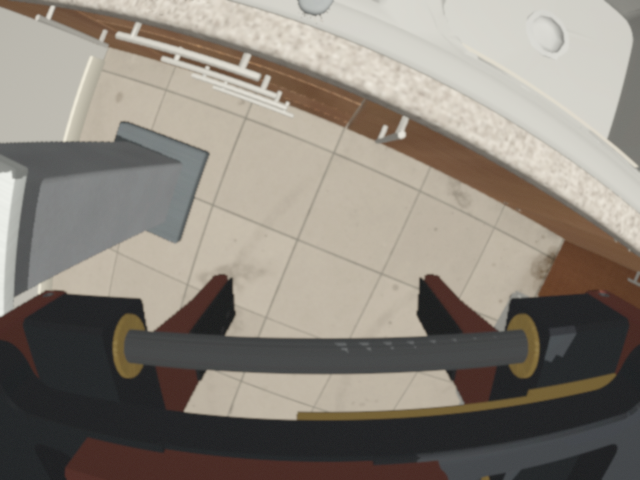

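```bash
python3 - <<'E'
from station import *
import station,cv2
print([n for n in dir(station) if not n.startswith('_')]); 
try: print(grip_point_offset)
except Exception as e: print(e)
a=cv2.imread('pics/top0.png')
cv2.imwrite('pics/t_c1.png',cv2.resize(a[180:300,160:360],None,fx=4,fy=4,interpolation=2))
cv2.imwrite('pics/t_c2.png',cv2.resize(a[180:300,360:520],None,fx=5,fy=5,interpolation=2))
a=cv2.imread('pics/side0.png')
cv2.imwrite('pics/s_c1.png',cv2.resize(a[130:280,270:400],None,fx=4,fy=4,interpolation=2))
cv2.imwrite('pics/s_c2.png',cv2.resize(a[290:440,250:400],None,fx=4,fy=4,interpolation=2))
E
```

```text
['Unreachable', 'get_calibration', 'get_state', 'grab_frame', 'grip_point_offset', 'job_done']
-0.0187
```

View pics/t_c1.png

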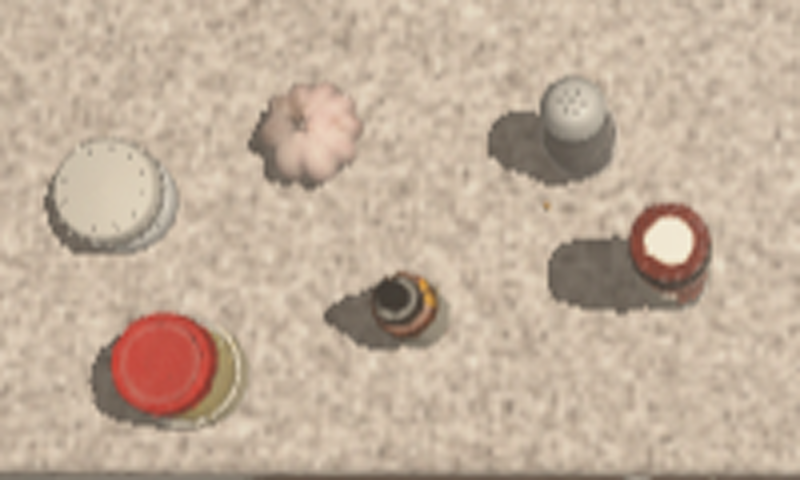

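View pics/t_c2.png

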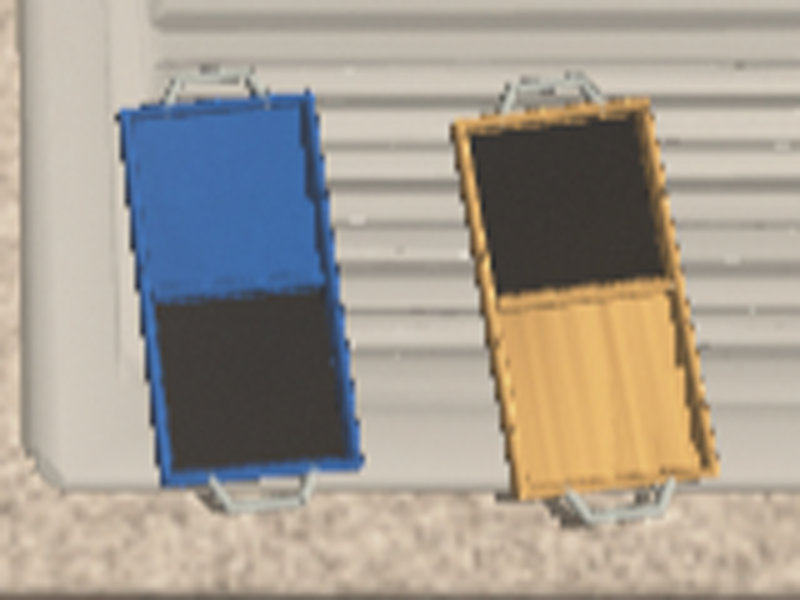

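View pics/s_c1.png

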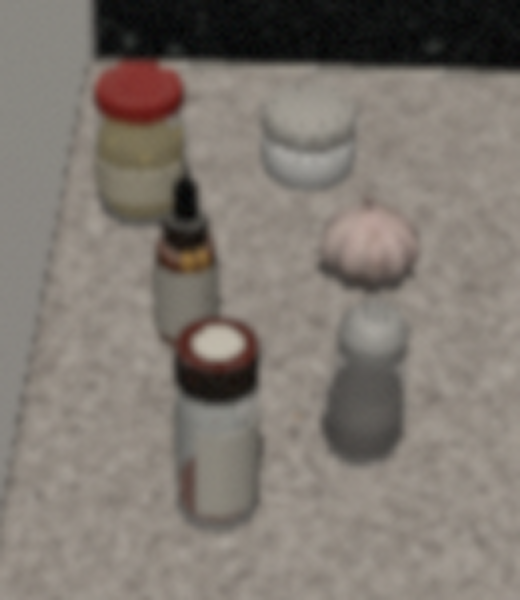

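View pics/s_c2.png

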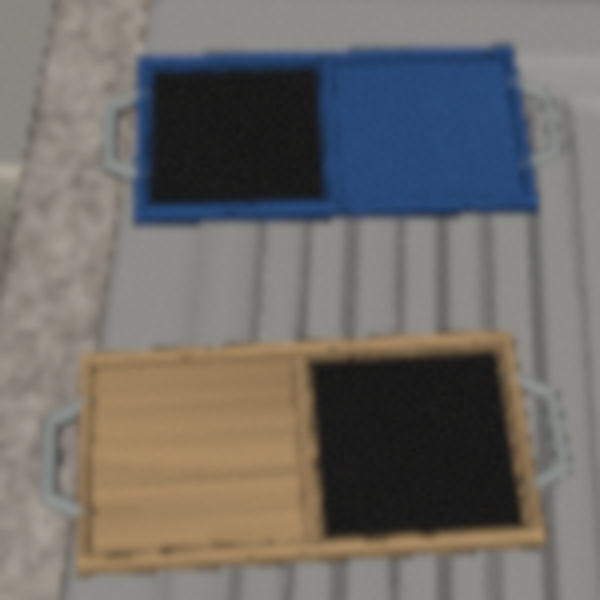

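```bash
cat > h.py <<'E'
from station import *
import cv2,numpy as np
def ray(n,p):
    c=get_calibration(n);K,T=np.array(c["K"]),np.array(c["T"])
    d=T[:3,:3]@np.linalg.solve(K,[p[0],p[1],1]);return T[:3,3],d/np.linalg.norm(d)
def onz(n,p,z):
    o,d=ray(n,p);return o+d*(z-o[2])/d[2]
def tri(pt,ps):
    o1,d1=ray("top",pt);o2,d2=ray("side",ps)
    A=np.stack([d1,-d2],1);t=np.linalg.lstsq(A,o2-o1,rcond=None)[0]
    a,b=o1+t[0]*d1,o2+t[1]*d2;return (a+b)/2,np.linalg.norm(a-b)
def full(c,f,off): return ((c[0]+.5)/f-.5+off[0],(c[1]+.5)/f-.5+off[1])
T1=lambda *c:full(c,4,(160,180)); T2=lambda *c:full(c,5,(360,180))
S1=lambda *c:full(c,4,(270,130)); S2=lambda *c:full(c,4,(250,290))
E
python3 - <<'E'
from h import *
np.set_printoptions(precision=4,suppress=True)
for n,t,s,z in [("mustard",T1(163,364),S1(139,84),.085),("timer",T1(106,193),S1(309,115),.046),("garlic",T1(312,135),S1(370,248),.028),("salt",T1(573,108),S1(374,325),.083),("spice",T1(669,242),S1(217,342),.105),("dropper tip",T1(390,295),S1(185,182),.102)]:
    print(n,"tri",*tri(t,s),"top",onz("top",t,z)[:2],"side",onz("side",s,z)[:2])
for n,ts,ss in [("blue",[(118,112),(312,93),(362,465),(163,487)],[(512,47),(538,210),(137,222),(138,58)]),("wood",[(452,122),(650,98),(718,472),(515,500)],[(512,335),(544,542),(80,572),(85,353)])]:
    P=np.array([tri(T2(*t),S2(*s))[0] for t,s in zip(ts,ss)])
    print(n,P,P.mean(0)); 
    for nm,q,F in(("top",ts,T2),("side",ss,S2)):
        Q=np.array([onz(nm,F(*t),P[:,2].mean())[:2] for t in q]);Q9=Q-0
        v=(Q[0]+Q[3]-Q[1]-Q[2]); u=(Q[0]+Q[1]-Q[2]-Q[3])/2
        print(nm,Q.mean(0),"len",np.linalg.norm(Q[0]-Q[3]),np.linalg.norm(Q[1]-Q[2]),"wid",np.linalg.norm(Q[0]-Q[1]),np.linalg.norm(Q[3]-Q[2]),"u ang",np.degrees(np.arctan2(u[1],u[0])))
E
```

```text
mustard tri [0.4308 0.2467 0.0839] 0.001816116466966848 top [0.4298 0.2461] side [0.4319 0.2454]
timer tri [0.5277 0.2981 0.0341] 0.0015831109271132898 top [0.5244 0.2937] side [0.5283 0.28  ]
garlic tri [0.5643 0.1935 0.0142] 0.0020182857796915846 top [0.5599 0.1901] side [0.5644 0.1753]
salt tri [0.5621 0.0455 0.077 ] 0.000987619150596475 top [0.56   0.0449] side [0.5622 0.0382]
spice tri [ 0.488  -0.0043  0.1034] 0.001017487245595203 top [ 0.4872 -0.0044] side [ 0.4885 -0.006 ]
dropper tip tri [0.4637 0.1325 0.097 ] 0.002597826744938054 top [0.4617 0.1313] side [0.4655 0.1259]
blue [[ 0.5899 -0.1251  0.0088]
 [ 0.5985 -0.2104  0.0063]
 [ 0.4345 -0.2256  0.0069]
 [ 0.4252 -0.1407  0.0093]] [ 0.5121 -0.1754  0.0078]
top [ 0.5116 -0.1755] len 0.16528499631060434 0.16407804795615144 wid 0.08527533736111097 0.08489830291337715 u ang 5.402806527263752
side [ 0.5124 -0.1752] len 0.16605934245480003 0.16463526478374957 wid 0.0878124786293213 0.08732552336266795 u ang 5.245801360627443
wood [[ 0.5855 -0.2706  0.0068]
 [ 0.5946 -0.356   0.0094]
 [ 0.4314 -0.3747  0.0078]
 [ 0.4206 -0.2885  0.0086]] [ 0.508  -0.3224  0.0081]
top [ 0.5075 -0.3226] len 0.16580729156689147 0.16430928442916093 wid 0.08677754466790027 0.08645052662891985 u ang 6.395164468263843
side [ 0.5085 -0.3223] len 0.16540755509083882 0.1647397692771247 wid 0.08449967490448279 0.08756310218221078 u ang 6.344624905875033
```

```bash
python3 - <<'E'
from h import *
from scipy.spatial.transform import Rotation as R
np.set_printoptions(precision=4,suppress=True)
s=get_state();M=R.from_rotvec(s["orientation"]).as_matrix();print(M)
c=np.array(get_calibration("wrist")["T"]);print("cam in tool",M.T@(c[:3,3]-s["tool_pos"]))
for n,p in [("pot front",(305,157)),("splash bottom-ish front",(140,295)),("splash btm far",(150,180)),("mill base",(172,150)),("white thing",(215,165)),("spatula",(205,117)),("kettle-grey cup",(435,137)),("counter front",(300,298))]:
    print(n,onz("top",p,0)[:2],onz("top",p,.1)[:2])
# desired: x down, jaws along world y or -y
for sg in (1,-1):
    D=np.stack([[0,0,-1],[0,sg,0],np.cross([0,0,-1],[0,sg,0])],1)
    rv=R.from_matrix(M.T@D).as_rotvec(degrees=True);print(sg,rv)
E
```

```text
[[-0.0004  0.3874 -0.9219]
 [ 0.0011 -0.9219 -0.3874]
 [-1.     -0.0012 -0.    ]]
cam in tool [-0.162   0.     -0.0658]
pot front [0.6975 0.0483] [0.6591 0.0405]
splash bottom-ish front [0.3862 0.4016] [0.3809 0.3563]
splash btm far [0.6451 0.3995] [0.6123 0.3544]
mill base [0.7165 0.3539] [0.6761 0.3137]
white thing [0.6798 0.2528] [0.6433 0.2233]
spatula [0.7968 0.282 ] [0.7479 0.2494]
kettle-grey cup [ 0.7431 -0.2461] [ 0.6999 -0.2226]
counter front [0.3806 0.0552] [0.3759 0.0467]
1 [-157.2077   -0.0916    0.0158]
-1 [22.7923  0.0114  0.0659]
```

Request:
move_arm(targets=[[0,0,0,1,0,0,1],[0,0,0,1,0,0,1],[0,0,0,1,0,0,1],[0,0,0,1,0,0,1],[0,0,0,1,0,0,1],[0,0,0,0.7,0,0,1],[0,-0.5,-0.2,0,0,0,1],[0,-1,-0.35,0,0,0,1],[0,-1,-0.35,0,0,0,1]])

```text
clock: 1.27
tool_pos: [0.2785, -0.4737, 0.2223]
orientation: [-2.221, -0.002, 2.222]
contact_force: [0.8, -0.3, 0.7]
finger_gap: 0.0878
```

Request:
move_arm(targets=[[0,-1,-0.35,0,0,0,1],[0,-1,-0.35,0,0,0,1],[0,-1,-0.35,0,0,0,1],[0,-1,-0.35,0,0,0,1],[0,-1,-0.35,0,0,0,1],[0,-1,-0.35,0,0,0,1],[0,-1,-0.35,0,0,0,1],[0,-1,-0.35,0,0,0,1],[0,-1,-0.35,0,0,0,1],[0,-1,-0.35,0,0,0,1],[0,-1,-0.35,0,0,0,1],[0,-1,-0.35,0,0,0,1]])

```text
clock: 2.78
tool_pos: [0.4454, 0.006, 0.2226]
orientation: [2.22, 0.002, -2.221]
contact_force: [0.5, -0.2, 0.1]
finger_gap: 0.0878
```

Request:
move_arm(targets=[[0,-1,-0.35,0,0,0,1],[0,-1,-0.35,0,0,0,1],[0,-0.5,-0.2,0,0,0,1],[0,0,0,0,0,0,1]])

```text
clock: 3.28
tool_pos: [0.4814, 0.1054, 0.2225]
orientation: [2.219, 0.004, -2.22]
contact_force: [-0.4, 0.1, 0.6]
finger_gap: 0.0876
```

```bash
cat >> h.py <<'E'
def wray(p,c):
    K,T=np.array(c["K"]),np.array(c["T"]);u=np.array([p[0]-K[0,2],p[1]-K[1,2]]);r=np.linalg.norm(u);th=r/K[0,0]
    d=np.append(u/max(r,1e-9)*np.sin(th),np.cos(th));return T[:3,3],T[:3,:3]@d
def wonz(p,z,c):
    o,d=wray(p,c);return o+d*(z-o[2])/d[2]
def wproj(P,c):
    K,T=np.array(c["K"]),np.array(c["T"]);q=T[:3,:3].T@(np.array(P)-T[:3,3]);h=np.linalg.norm(q[:2]);th=np.arctan2(h,q[2])
    return K[:2,2]+q[:2]/h*th*K[0,0]
E
python3 - <<'E'
from h import *
import pickle
c=get_calibration("wrist");pickle.dump(c,open('w1.pkl','wb'));im=grab_frame("wrist");cv2.imwrite("pics/w1.png",im[:,:,::-1])
print(get_state()["clock"],get_state()["tool_pos"])
E
```

```text
3.325 [0.4810616  0.10441468 0.22239602]
```

View pics/w1.png

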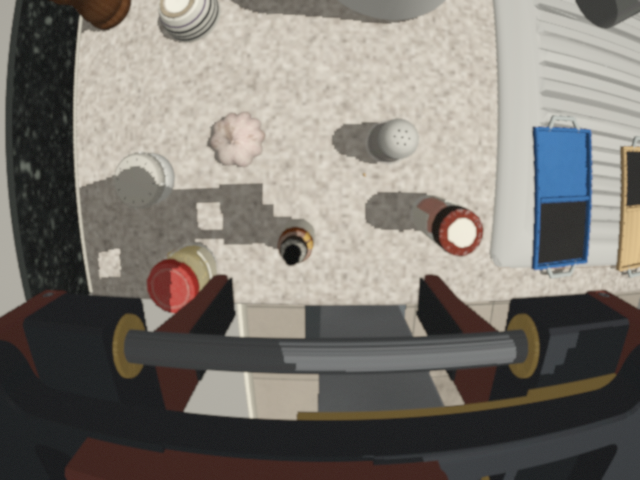

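```bash
python3 - <<'E'
from h import *
import pickle
np.set_printoptions(precision=4,suppress=True)
c=pickle.load(open('w1.pkl','rb'))
for n,p,z in [("salt dome",(401,138),.083),("garlic",(237,138),.028),("timer dial",(140,182),.042),("mustard lid",(173,286),.085),("spice",(462,234),.105),("splash base",(78,180),0),("blue mid wall",(564,198),.009),("wood mid ",(639,204),.009)]:
    print(n,wonz(p,z,c)[:2])
im=cv2.imread('pics/w1.png');cv2.imwrite('pics/w1c.png',cv2.resize(im[100:320,80:240],None,fx=3.5,fy=2.7) if 0 else cv2.resize(im[100:250,90:290],None,fx=4,fy=4,interpolation=2))
E
```

```text
salt dome [0.5627 0.0442]
garlic [0.5655 0.1908]
timer dial [0.5273 0.2911]
mustard lid [0.4347 0.2438]
spice [ 0.4879 -0.0047]
splash base [0.5327 0.4048]
blue mid wall [ 0.5127 -0.1755]
wood mid  [ 0.5131 -0.3168]
```

View pics/w1c.png

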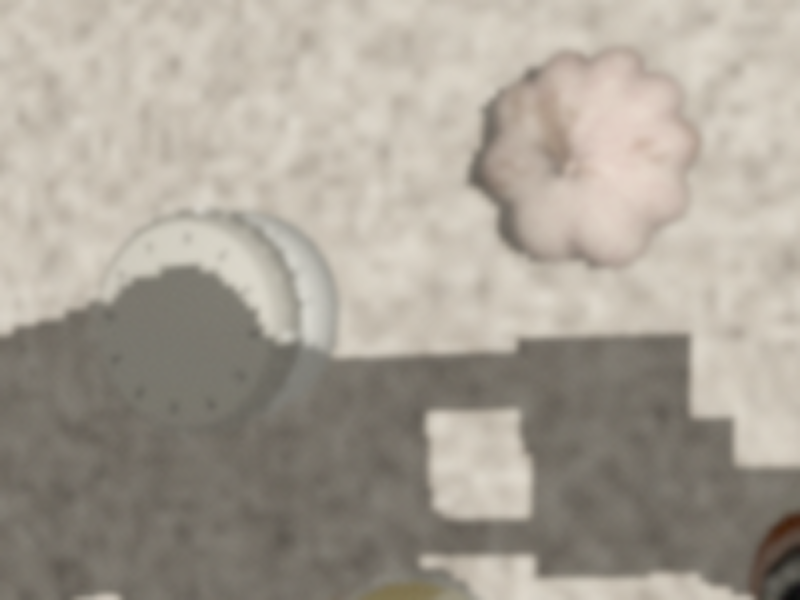

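Request:
move_arm(targets=[[0,0.5,-0.675,0,0,0,1],[0,0.5,-0.675,0,0,0,1],[0,0.5,-0.675,0,0,0,1],[1,0,0,0,0,0,1],[1,0,0,0,0,0,1],[1,0,0,0,0,0,1],[1,0,0,0,0,0,1],[0.5,0,0,0,0,0,1],[0.4,0,0,0,0,0,1],[0,0,0,0,0,0,1]])

```text
clock: 4.58
tool_pos: [0.5622, 0.0433, 0.026]
orientation: [-2.219, 0.001, 2.223]
contact_force: [0.4, 0.1, 0.7]
finger_gap: 0.0879
```

```bash
python3 - <<'E'
from h import *
print(get_state()["tool_pos"],get_state()["contact_force"])
im=grab_frame("wrist");cv2.imwrite("pics/w2.png",im[:,:,::-1])
E
```

```text
[0.56218732 0.04325723 0.02600399] [0.37027974 0.05999398 0.70308677]
```

View pics/w2.png

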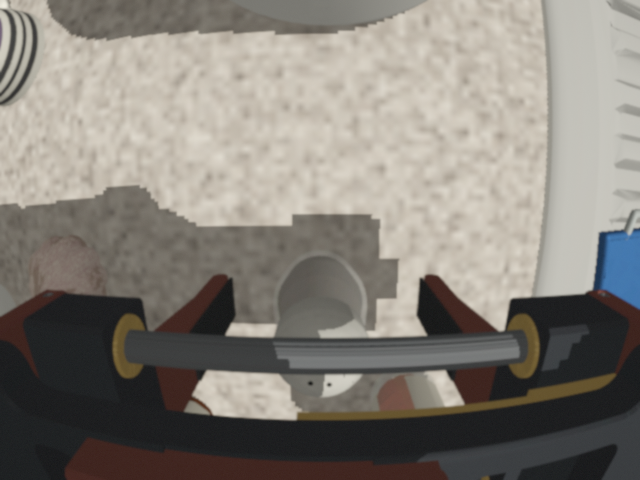

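Request:
move_arm(newtons=25, targets=[[0,0,0,0,0,0,-1],[0,0,0,0,0,0,-1],[0,0,0,0,0,0,-1],[0,0,0,0,0,0,-1],[0,0,0,0,0,0,-1],[0,0,0,0,0,0,-1],[0,0,0,0,0,0,-1],[0,0,0,0,0,0,-1]])

```text
clock: 5.62
tool_pos: [0.5634, 0.0438, 0.0268]
orientation: [-2.222, 0.0, 2.221]
contact_force: [0.3, 1.1, 2.8]
finger_gap: 0.0409
```

Request:
move_arm(targets=[[-0.3,0,0,0,0,0,-1],[-0.5,0,0,0,0,0,-1],[-0.6,0,0,0,0,0,-1],[-0.7,0,0,0,0,0,-1],[-0.7,0,0,0,0,0,-1],[-0.4,0,0,0,0,0,-1],[0,0,0,0,0,0,-1]])

```text
clock: 6.5
tool_pos: [0.564, 0.0438, 0.1563]
orientation: [-2.225, 0.0, 2.218]
contact_force: [-0.2, -0.4, -1.1]
finger_gap: 0.0411
```

Request:
move_arm(targets=[[0,0.3,0.12,0,0,0,-1],[0,0.65,0.27,0,0,0,-1],[0,0.8,0.33,0,0,0,-1],[0,0.8,0.33,0,0,0,-1],[0,0.8,0.33,0,0,0,-1],[0,0.8,0.33,0,0,0,-1],[0,0.7,0.29,0,0,0,-1],[0,0.5,0.2,0,0,0,-1],[0,0.2,0.08,0,0,0,-1],[0,0,0,0,0,0,-1]])

```text
clock: 7.75
tool_pos: [0.4713, -0.1784, 0.154]
orientation: [-2.219, 0.001, 2.222]
contact_force: [-0.1, 0.2, -1.2]
finger_gap: 0.0409
```

```bash
python3 - <<'E'
from h import *
import pickle
c=get_calibration("wrist");pickle.dump(c,open('w3.pkl','wb'))
im=grab_frame("wrist");cv2.imwrite("pics/w3.png",im[:,:,::-1])
print(get_state()["tool_pos"])
for e in [(.512,-.1754),(.4717,-.179),(.5523,-.1717),(.508,-.3224)]:print(wproj((*e,.005),c))
E
```

```text
[ 0.47164877 -0.17801869  0.15417771]
[321.78208479 185.15622408]
[326.14828187 232.24837855]
[317.18473598 137.0922386 ]
[486.51483995 193.1477979 ]
```

View pics/w3.png

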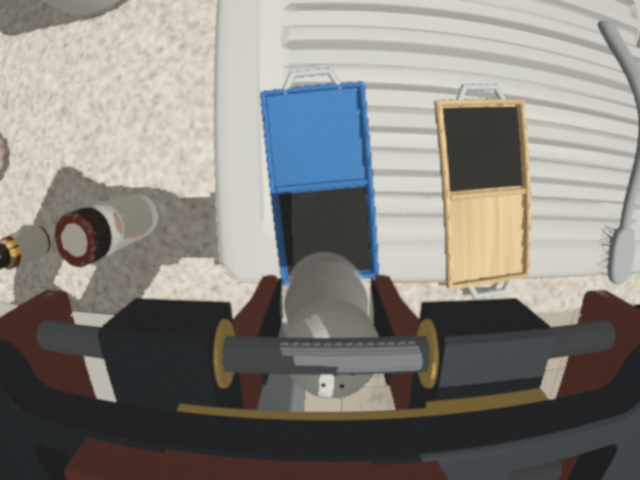

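Request:
move_arm(targets=[[0.3,0,0,0,0,0,-1],[0.6,0,0,0,0,0,-1],[0.7,0,0,0,0,0,-1],[0.6,0,0,0,0,0,-1],[0.4,0,0,0,0,0,-1],[0.2,0,0,0,0,0,-1],[0.1,0,0,0,0,0,-1],[0,0,0,0,0,0,-1],[0,0,0,0,0,0,-1]])

```text
clock: 8.93
tool_pos: [0.4724, -0.1784, 0.0392]
orientation: [2.222, -0.001, -2.22]
contact_force: [0.6, 0.9, -0.2]
finger_gap: 0.0408
```

Request:
move_arm(targets=[[0.1,0,0,0,0,0,-1],[0.07,0,0,0,0,0,-1],[0,0,0,0,0,0,-1],[0,0,0,0,0,0,-1]])

```text
clock: 9.43
tool_pos: [0.473, -0.178, 0.0338]
orientation: [-2.224, 0.0, 2.219]
contact_force: [-3.9, 5.3, 22.1]
finger_gap: 0.0412
```

Request:
move_arm(targets=[[-0.03,0,0,0,0,0,-1],[0,0,0,0,0,0,-1]])

```text
clock: 9.68
tool_pos: [0.4726, -0.1783, 0.0339]
orientation: [2.223, -0.001, -2.22]
contact_force: [-0.7, 1.7, 10.7]
finger_gap: 0.0409
```

```bash
python3 - <<'E'
from h import *
print(get_state()["tool_pos"],get_state()["contact_force"])
im=grab_frame("side");cv2.imwrite("pics/s3.png",cv2.resize(im[230:400,230:430,::-1],None,fx=3.5,fy=3.5))
E
```

```text
[ 0.47264255 -0.17829665  0.03386155] [-0.68505511  1.70308972 10.65653524]
```

View pics/s3.png

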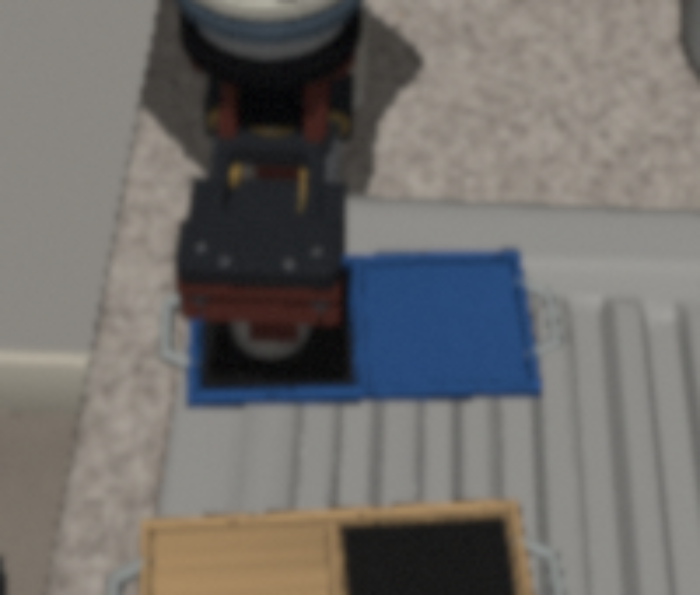

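Request:
move_arm(targets=[[-0.02,0,0,0,0,0,-1],[0,0,0,0,0,0,0.2],[0,0,0,0,0,0,0.5],[0,0,0,0,0,0,1],[0,0,0,0,0,0,1],[0,0,0,0,0,0,1],[-0.4,0,0,0,0,0,1],[-0.8,0,0,0,0,0,1],[-1,0,0,0,0,0,1],[-1,0,0,0,0,0,1],[-0.5,0,0,0,0,0,1],[0,0,0,0,0,0,1]])

```text
clock: 11.22
tool_pos: [0.4731, -0.1786, 0.1843]
orientation: [2.225, -0.002, -2.216]
contact_force: [-1.0, 0.1, -0.5]
finger_gap: 0.088
```

```bash
python3 - <<'E'
from h import *
import pickle
c=get_calibration("wrist");pickle.dump(c,open('w4.pkl','wb'))
print(get_state()["tool_pos"],get_state()["contact_force"])
im=grab_frame("side");cv2.imwrite("pics/s4.png",cv2.resize(im[230:400,230:430,::-1],None,fx=3.5,fy=3.5))
im=grab_frame("wrist");cv2.imwrite("pics/w4.png",im[:,:,::-1])
E
```

```text
[ 0.47307516 -0.17863146  0.18426454] [-1.00989917  0.0842244  -0.53581162]
```

View pics/s4.png

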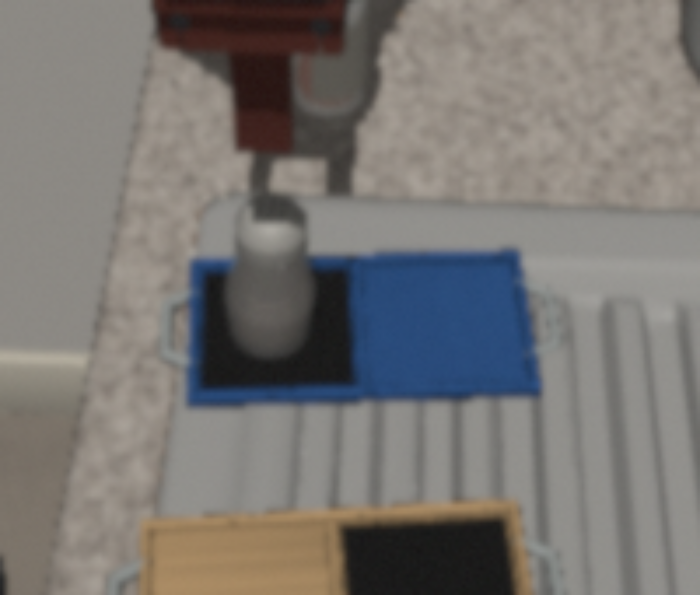

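View pics/w4.png

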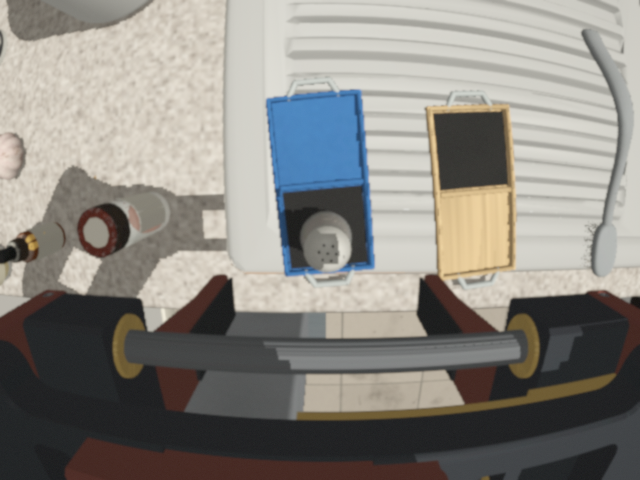

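Request:
move_arm(targets=[[0,-0.5,-0.05,0,0,0,1],[0,-1,-0.11,0,0,0,1],[0,-1,-0.11,0,0,0,1],[0,-1,-0.11,0,0,0,1],[0,-1,-0.11,0,0,0,1],[0,-1,-0.11,0,0,0,1],[0,-1,-0.11,0,0,0,1],[0,-1,-0.11,0,0,0,1],[0,-1,-0.11,0,0,0,1],[0,-1,-0.11,0,0,0,1],[0,-1,-0.11,0,0,0,1],[0,-1,-0.11,0,0,0,1]])

```text
clock: 12.82
tool_pos: [0.5216, 0.2827, 0.1802]
orientation: [2.218, -0.002, -2.224]
contact_force: [1.1, 0.2, -1.3]
finger_gap: 0.0876
```

Request:
move_arm(targets=[[0,-0.26,-0.09,0,0,0,1],[0,0,0,0,0,0,1],[1,0,0,0,0,0,1],[1,0,0,0,0,0,1],[0.5,0,0,0,0,0,1],[0,0,0,0,0,0,1]])

```text
clock: 13.58
tool_pos: [0.5252, 0.2908, 0.0806]
orientation: [2.218, -0.003, -2.224]
contact_force: [-0.4, 1.0, 0.4]
finger_gap: 0.0883
```

```bash
python3 - <<'E'
from h import *
import pickle
c=get_calibration("wrist");pickle.dump(c,open('w5.pkl','wb'))
print(get_state()["tool_pos"],get_state()["contact_force"])
im=grab_frame("wrist");cv2.imwrite("pics/w5.png",im[:,:,::-1])
E
```

```text
[0.52520783 0.29081528 0.08061488] [-0.41227465  1.0448147   0.37924358]
```

View pics/w5.png

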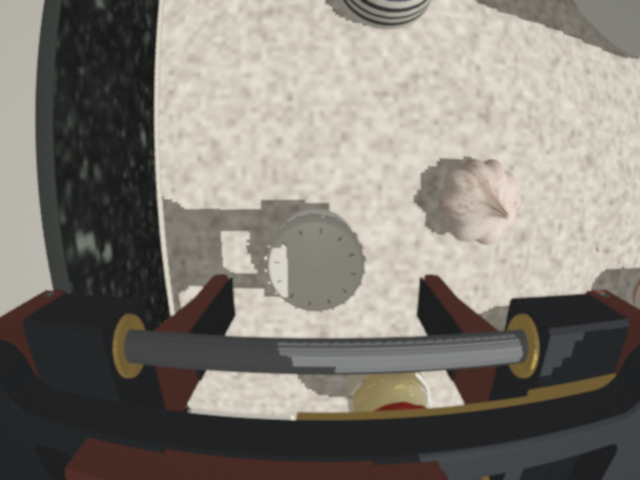

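```bash
python3 - <<'E'
from h import *
import pickle
c=pickle.load(open('w5.pkl','rb'))
print(wonz((317,259),.045,c),"garlic",wonz((478,200),.028,c),"splash",wonz((160,250),0,c),"mustard", wonz((391,400),.05,c))
E
```

```text
[0.53436816 0.29546279 0.045     ] garlic [0.56644377 0.19694214 0.028     ] splash [0.52768098 0.41017695 0.        ] mustard [0.44038699 0.24861247 0.05      ]
```

Request:
move_arm(newtons=20, targets=[[0.5,-0.08,-0.1,0,0,0,1],[0.7,0,0,0,0,0,1],[0.4,0,0,0,0,0,1],[0.13,0,0,0,0,0,1],[0,0,0,0,0,0,1],[0,0,0,0,0,0,-1],[0,0,0,0,0,0,-1],[0,0,0,0,0,0,-1],[0,0,0,0,0,0,-1],[0,0,0,0,0,0,-1],[0,0,0,0,0,0,-1]])

```text
clock: 15.0
tool_pos: [0.5303, 0.2956, 0.0131]
orientation: [-2.222, -0.0, 2.221]
contact_force: [-1.2, 0.2, 5.4]
finger_gap: 0.0565
```

Request:
move_arm(targets=[[-0.3,0,0,0,0,0,-1],[-0.6,0,0,0,0,0,-1],[-0.7,0,0,0,0,0,-1],[-0.7,0,0,0,0,0,-1],[-0.7,0,0,0,0,0,-1],[-0.4,0.2,0,0,0,0,-1],[0,0.6,-0.05,0,0,0,-1],[0,0.85,-0.05,0,0,0,-1],[0,0.9,-0.05,0,0,0,-1],[0,0.9,-0.05,0,0,0,-1],[0,0.9,-0.05,0,0,0,-1],[0,0.9,-0.05,0,0,0,-1]])

```text
clock: 16.5
tool_pos: [0.5405, 0.0826, 0.1473]
orientation: [-2.218, 0.002, 2.224]
contact_force: [-1.2, -0.0, -1.8]
finger_gap: 0.0562
```

Request:
move_arm(targets=[[0,0.9,-0.05,0,0,0,-1],[0,0.9,-0.05,0,0,0,-1],[0,0.9,-0.05,0,0,0,-1],[0,0.9,-0.05,0,0,0,-1],[0,0.9,-0.05,0,0,0,-1],[0,0.9,-0.05,0,0,0,-1],[0,0.6,0,0,0,0,-1],[0,0.3,0,0,0,0,-1],[0,0,0,0,0,0,-1],[0,0,0,0,0,0,-1]])

```text
clock: 17.75
tool_pos: [0.5535, -0.166, 0.1483]
orientation: [-2.22, -0.001, 2.222]
contact_force: [0.1, 0.0, -1.4]
finger_gap: 0.0562
```

```bash
python3 - <<'E'
from h import *
import pickle
c=get_calibration("wrist");pickle.dump(c,open('w6.pkl','wb'))
print(get_state()["tool_pos"],get_state()["contact_force"])
im=grab_frame("wrist");cv2.imwrite("pics/w6.png",im[:,:,::-1])
for e in [(.512,-.1754),(.4717,-.179),(.5523,-.1717),(.508,-.3224)]:print(wproj((*e,.005),c))
E
```

```text
[ 0.55351476 -0.16604707  0.14831981] [ 0.10644132  0.04207603 -1.41720027]
[336.22511957 280.85885186]
[339.76857917 322.58368492]
[332.18553633 235.55020529]
[492.42771798 282.43813974]
```

View pics/w6.png

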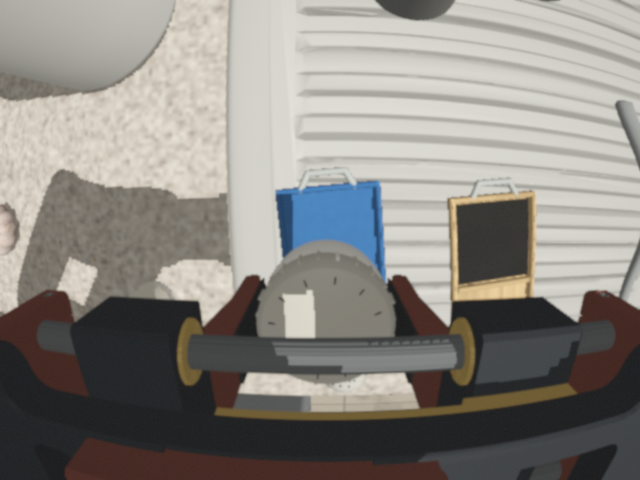

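```bash
python3 - <<'E'
from h import *
import pickle
c=pickle.load(open('w6.pkl','rb'))
print(wonz((327,311),.181,c))
E
```

```text
[ 0.56177811 -0.16655567  0.181     ]
```

Request:
move_arm(targets=[[0.3,0.14,0.12,0,0,0,-1],[0.6,0,0,0,0,0,-1],[0.7,0,0,0,0,0,-1],[0.6,0,0,0,0,0,-1],[0.5,0,0,0,0,0,-1],[0.25,0,0,0,0,0,-1],[0.1,0,0,0,0,0,-1],[0,0,0,0,0,0,-1],[0,0,0,0,0,0,-1]])

```text
clock: 18.92
tool_pos: [0.5497, -0.1724, 0.0274]
orientation: [2.223, -0.001, -2.22]
contact_force: [-0.6, 0.3, -0.8]
finger_gap: 0.0567
```

Request:
move_arm(targets=[[0.1,0,0,0,0,0,-1],[0.05,0,0,0,0,0,-1],[0,0,0,0,0,0,-1],[0,0,0,0,0,0,-1]])

```text
clock: 19.42
tool_pos: [0.5493, -0.1723, 0.021]
orientation: [2.222, -0.0, -2.221]
contact_force: [-2.6, -0.2, 4.6]
finger_gap: 0.0566
```

Request:
move_arm(targets=[[0.04,0,0,0,0,0,-1],[0,0,0,0,0,0,-1],[0,0,0,0,0,0,-1]])

```text
clock: 19.8
tool_pos: [0.5494, -0.1723, 0.0208]
orientation: [2.222, -0.0, -2.221]
contact_force: [-6.0, 1.4, 20.0]
finger_gap: 0.0564
```

```bash
python3 - <<'E'
from h import *
im=grab_frame("side");cv2.imwrite("pics/s5.png",cv2.resize(im[230:400,230:430,::-1],None,fx=3.5,fy=3.5))
E
```

View pics/s5.png

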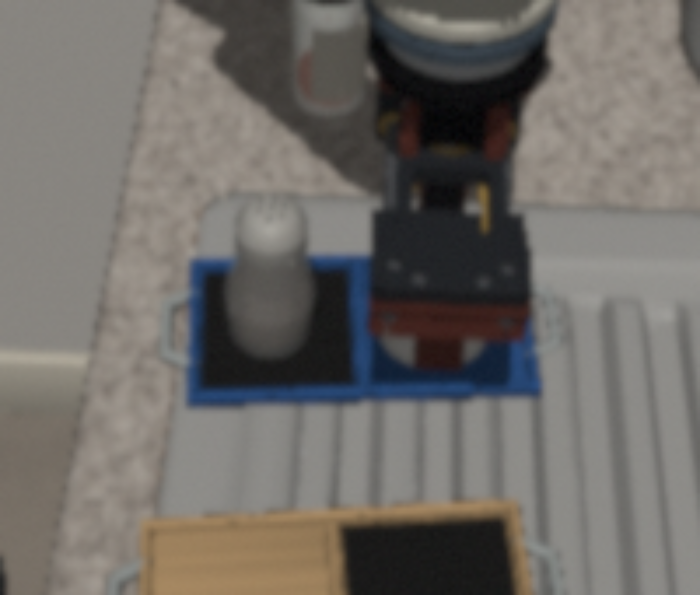

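Request:
move_arm(targets=[[-0.04,0,0,0,0,0,-1],[0,0,0,0,0,0,-1],[0,0,0,0,0,0,0.4],[0,0,0,0,0,0,0.6],[0,0,0,0,0,0,1],[0,0,0,0,0,0,1],[-0.4,0,0,0,0,0,1],[-0.8,0,0,0,0,0,1],[-1,0,0,0,0,0,1],[-1,0,0,0,0,0,1],[-0.8,0,0,0,0,0,1],[0,0,0,0,0,0,1]])

```text
clock: 21.35
tool_pos: [0.551, -0.1728, 0.1844]
orientation: [2.227, -0.002, -2.214]
contact_force: [0.2, 0.8, -1.5]
finger_gap: 0.0879
```

```bash
python3 - <<'E'
from h import *
import pickle
c=get_calibration("wrist");pickle.dump(c,open('w7.pkl','wb'))
print(get_state()["tool_pos"],get_state()["contact_force"])
im=grab_frame("side");cv2.imwrite("pics/s7.png",cv2.resize(im[230:400,230:430,::-1],None,fx=3.5,fy=3.5))
im=grab_frame("wrist");cv2.imwrite("pics/w7.png",im[:,:,::-1])
E
```

```text
[ 0.55100009 -0.17282211  0.18437061] [ 0.19214081  0.75303252 -1.45579685]
```

View pics/s7.png

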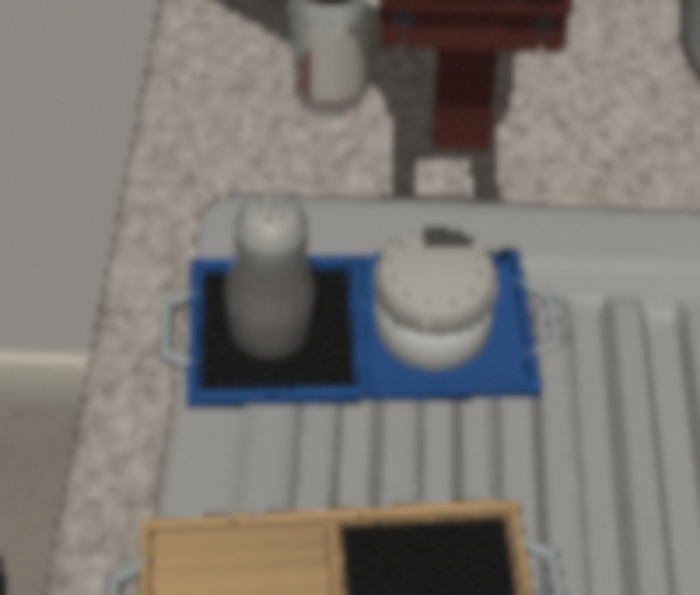

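View pics/w7.png

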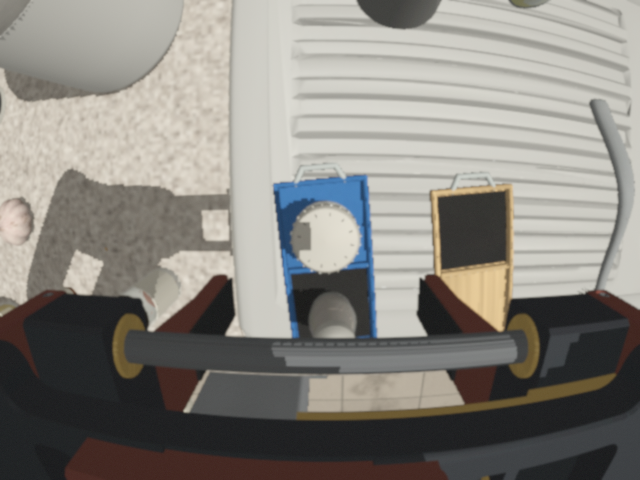

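Request:
move_arm(targets=[[0,-0.5,0.15,0,0,0,1],[0,-1,0.28,0,0,0,1],[0,-1,0.28,0,0,0,1],[0,-1,0.28,0,0,0,1],[0,-1,0.28,0,0,0,1],[0,-1,0.28,0,0,0,1],[0,-1,0.28,0,0,0,1],[0,-1,0.28,0,0,0,1],[0,-1,0.28,0,0,0,1],[0,-1,0.28,0,0,0,1],[0,-0.97,0.3,0,0,0,1],[0,0,0,0,0,0,1]])

```text
clock: 22.95
tool_pos: [0.428, 0.2486, 0.1795]
orientation: [2.216, 0.003, -2.222]
contact_force: [-0.5, -0.1, -0.2]
finger_gap: 0.0877
```

```bash
python3 - <<'E'
from h import *
import pickle
c=get_calibration("wrist");pickle.dump(c,open('w8.pkl','wb'))
print(get_state()["tool_pos"],get_state()["contact_force"])
im=grab_frame("wrist");cv2.imwrite("pics/w8.png",im[:,:,::-1])
im=grab_frame("top");cv2.imwrite("pics/t8.png",cv2.resize(im[180:300,360:520,::-1],None,fx=5,fy=5,interpolation=2))
E
```

```text
[0.42803811 0.24855993 0.17951019] [-0.47305811 -0.1175415  -0.19284157]
```

View pics/w8.png

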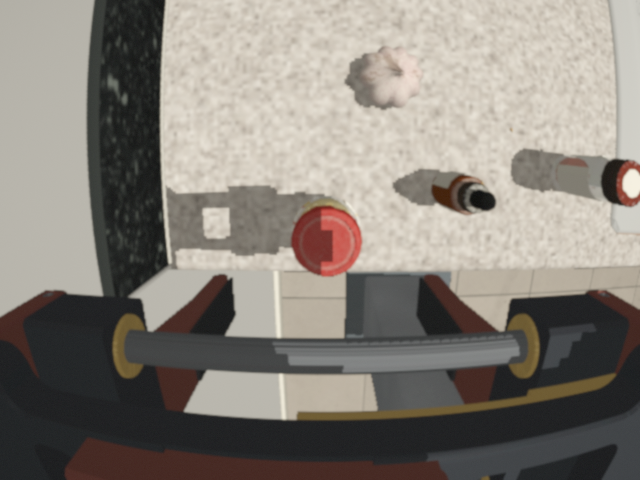

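View pics/t8.png

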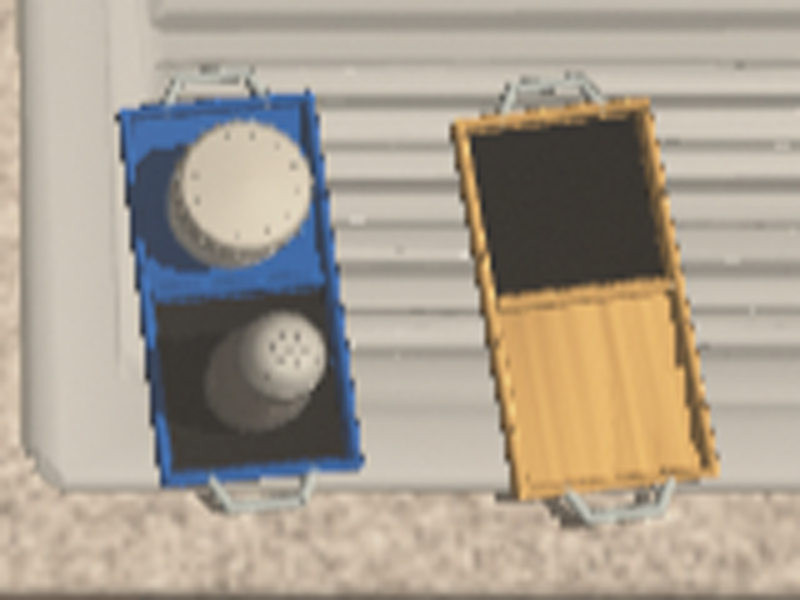

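```bash
python3 - <<'E'
from h import *
import pickle
np.set_printoptions(precision=4,suppress=True)
c=pickle.load(open('w8.pkl','rb'))
print("timer",onz("top",T2(246,184),.052),"salt",onz("top",T2(287,351),.085))
print("mustard",wonz((327,240),.085,c),"garlic",wonz((388,78),.028,c))
E
```

```text
timer [ 0.5464 -0.1728  0.052 ] salt [ 0.4712 -0.1813  0.085 ]
mustard [0.4342 0.2474 0.085 ] garlic [0.5613 0.1963 0.028 ]
```

Request:
move_arm(newtons=35, targets=[[0.5,0.05,-0.1,0,0,0,1],[0.9,0,0,0,0,0,1],[0.9,0,0,0,0,0,1],[0.8,0,0,0,0,0,1],[0.5,0,0,0,0,0,1],[0.2,0,0,0,0,0,1],[0,0,0,0,0,0,1],[0,0,0,0,0,0,-1],[0,0,0,0,0,0,-1],[0,0,0,0,0,0,-1],[0,0,0,0,0,0,-1],[0,0,0,0,0,0,-1]])

```text
clock: 24.55
tool_pos: [0.4351, 0.2452, 0.0292]
orientation: [-2.222, -0.001, 2.219]
contact_force: [-0.8, 3.1, 5.8]
finger_gap: 0.0532
```

Request:
move_arm(targets=[[0,0,0,0,0,0,-1],[0,0,0,0,0,0,-1]])

```text
clock: 24.8
tool_pos: [0.4351, 0.2453, 0.0292]
orientation: [-2.223, -0.001, 2.219]
contact_force: [-0.3, 2.6, 5.5]
finger_gap: 0.0532
```

Request:
move_arm(targets=[[-0.3,0,0,0,0,0,-1],[-0.5,0,0,0,0,0,-1],[-0.7,0,0,0,0,0,-1],[-0.7,0,0,0,0,0,-1],[-0.7,0,0,0,0,0,-1],[-0.6,0,0,0,0,0,-1],[-0.2,0,0,0,0,0,-1],[0,0,0,0,0,0,-1]])

```text
clock: 25.8
tool_pos: [0.4342, 0.2444, 0.1767]
orientation: [-2.222, 0.0, 2.221]
contact_force: [-0.2, 0.3, -2.2]
finger_gap: 0.0534
```

Request:
move_arm(targets=[[0,0.4,-0.08,0,0,0,-1],[0,0.7,-0.14,0,0,0,-1],[0,0.9,-0.18,0,0,0,-1],[0,0.9,-0.18,0,0,0,-1],[0,0.9,-0.18,0,0,0,-1],[0,0.9,-0.18,0,0,0,-1],[0,0.9,-0.18,0,0,0,-1],[0,0.9,-0.18,0,0,0,-1],[0,0.9,-0.18,0,0,0,-1],[0,0.9,-0.18,0,0,0,-1],[0,0.9,-0.18,0,0,0,-1],[0,0.9,-0.18,0,0,0,-1]])

```text
clock: 27.3
tool_pos: [0.514, -0.1613, 0.1754]
orientation: [-2.218, -0.0, 2.224]
contact_force: [0.4, -0.2, -2.4]
finger_gap: 0.0534
```

Request:
move_arm(targets=[[0,0.9,-0.18,0,0,0,-1],[0,0.9,-0.18,0,0,0,-1],[0,0.9,-0.18,0,0,0,-1],[0,0.8,-0.16,0,0,0,-1],[0,0.4,-0.08,0,0,0,-1],[0,0.1,0,0,0,0,-1],[0,0,0,0,0,0,-1],[0,0,0,0,0,0,-1]])

```text
clock: 28.3
tool_pos: [0.5461, -0.3183, 0.1766]
orientation: [2.221, 0.001, -2.222]
contact_force: [-0.4, 0.5, -3.3]
finger_gap: 0.0529
```

```bash
python3 - <<'E'
from h import *
import pickle
c=get_calibration("wrist");pickle.dump(c,open('w9.pkl','wb'))
print(get_state()["tool_pos"],get_state()["contact_force"])
im=grab_frame("wrist");cv2.imwrite("pics/w9.png",im[:,:,::-1])
for e in [(.508,-.3224),(.5482,-.3179),(.4678,-.3269),(.512,-.1754)]:print(wproj((*e,.005),c))
im=grab_frame("top");cv2.imwrite("pics/t9.png",im[:,:,::-1])
E
```

```text
[ 0.54612806 -0.31833938  0.17656748] [-0.43038381  0.53903871 -3.26309286]
[329.71750884 267.58869606]
[324.93522943 225.49739247]
[334.17181147 306.90414049]
[180.56080373 262.53520928]
```

View pics/w9.png

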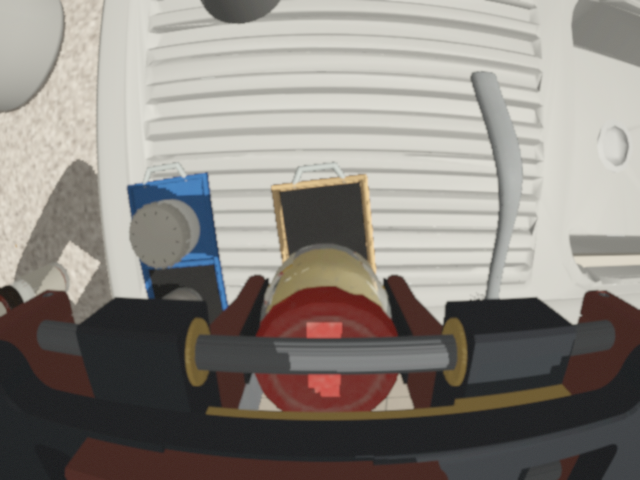

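View pics/t9.png

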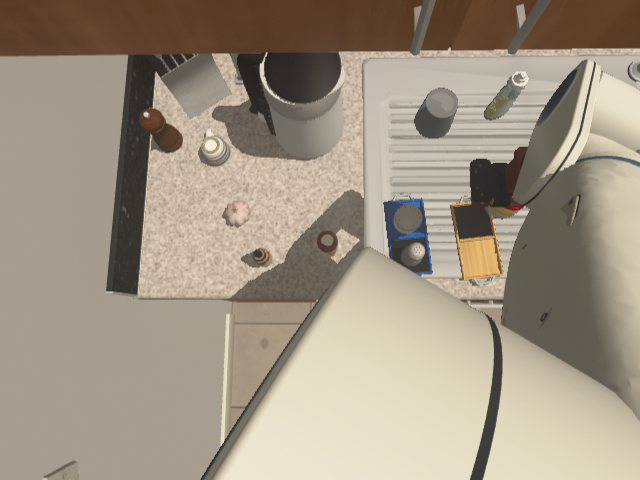

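Request:
move_arm(targets=[[0.3,0,-0.14,0,0,0,-1],[0.6,0,0,0,0,0,-1],[0.7,0,0,0,0,0,-1],[0.7,0,0,0,0,0,-1],[0.6,0,0,0,0,0,-1],[0.3,0,0,0,0,0,-1],[0.1,0,0,0,0,0,-1],[0,0,0,0,0,0,-1],[0,0,0,0,0,0,-1]])

```text
clock: 29.52
tool_pos: [0.5526, -0.3198, 0.0456]
orientation: [2.223, -0.001, -2.219]
contact_force: [0.5, 0.1, -2.0]
finger_gap: 0.053
```

Request:
move_arm(targets=[[0.1,0,0,0,0,0,-1],[0.05,0,0,0,0,0,-1],[0,0,0,0,0,0,-1]])

```text
clock: 29.9
tool_pos: [0.5518, -0.3194, 0.0385]
orientation: [-2.221, -0.0, 2.222]
contact_force: [-0.6, 0.4, -2.2]
finger_gap: 0.0528
```

Request:
move_arm(targets=[[0.05,0,0,0,0,0,-1],[0.05,0,0,0,0,0,-1],[0,0,0,0,0,0,-1]])

```text
clock: 30.28
tool_pos: [0.5525, -0.3195, 0.0372]
orientation: [2.222, -0.0, -2.22]
contact_force: [-5.2, 3.1, 18.1]
finger_gap: 0.0531
```

Request:
move_arm(targets=[[-0.05,0,0,0,0,0,-1],[0,0,0,0,0,0,-1],[0,0,0,0,0,0,0.35],[0,0,0,0,0,0,0.5],[0,0,0,0,0,0,1],[0,0,0,0,0,0,1],[-0.3,0,0,0,0,0,1],[-0.8,0,0,0,0,0,1],[-1,0,0,0,0,0,1],[-1,0,0,0,0,0,1],[-0.5,0,0,0,0,0,1],[0,0,0,0,0,0,1]])

```text
clock: 31.78
tool_pos: [0.5527, -0.3198, 0.1823]
orientation: [2.224, -0.002, -2.218]
contact_force: [-1.0, 0.1, -0.2]
finger_gap: 0.0877
```

```bash
python3 - <<'E'
from h import *
print(get_state()["tool_pos"],get_state()["contact_force"])
im=grab_frame("side");cv2.imwrite("pics/s10.png",cv2.resize(im[250:450,230:430,::-1],None,fx=3,fy=3))
E
```

```text
[ 0.55270557 -0.31984769  0.18228906] [-0.98345754  0.09497116 -0.1569783 ]
```

View pics/s10.png

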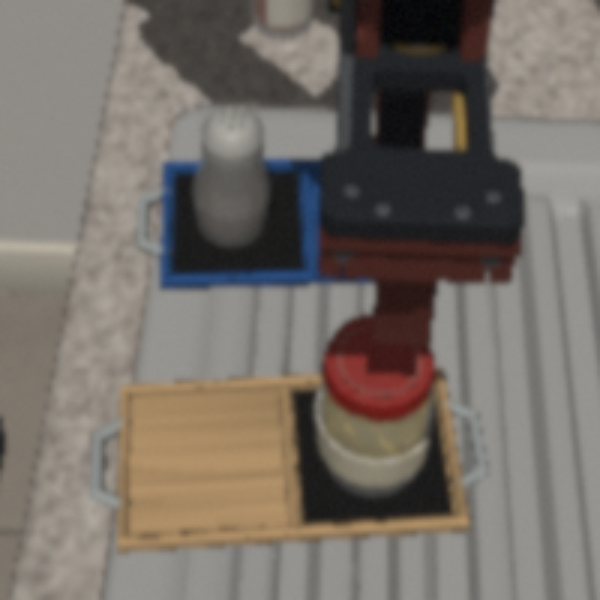

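Request:
move_arm(targets=[[0,-0.5,-0.02,0,0,0,1],[0,-1,-0.02,0,0,0,1],[0,-1,-0.02,0,0,0,1],[0,-1,-0.02,0,0,0,1],[0,-1,-0.02,0,0,0,1],[0,-1,-0.02,0,0,0,1],[0,-1,-0.02,0,0,0,1],[0,-1,-0.02,0,0,0,1],[0,-1,-0.02,0,0,0,1],[0,-1,-0.02,0,0,0,1],[0,-1,-0.02,0,0,0,1],[0,-1,-0.02,0,0,0,1]])

```text
clock: 33.33
tool_pos: [0.5597, 0.1426, 0.179]
orientation: [2.217, -0.0, -2.225]
contact_force: [0.8, -0.5, 0.2]
finger_gap: 0.0878
```

Request:
move_arm(targets=[[0,-0.9,0,0,0,0,1],[0,-0.3,0,0,0,0,1],[0,0,0,0,0,0,1],[1,0,0,0,0,0,1],[1,0,0,0,0,0,1],[0.5,0,0,0,0,0,1],[0,0,0,0,0,0,1],[0,0,0,0,0,0,1]])

```text
clock: 34.33
tool_pos: [0.5626, 0.1885, 0.0818]
orientation: [-2.223, 0.0, 2.219]
contact_force: [-0.8, -0.7, 0.7]
finger_gap: 0.088
```

```bash
python3 - <<'E'
from h import *
import pickle
c=get_calibration("wrist");pickle.dump(c,open('w11.pkl','wb'))
print(get_state()["tool_pos"],get_state()["contact_force"])
im=grab_frame("wrist");cv2.imwrite("pics/w11.png",im[:,:,::-1])
im=grab_frame("top");cv2.imwrite("pics/t11.png",cv2.resize(im[180:300,360:520,::-1],None,fx=5,fy=5,interpolation=2))
E
```

```text
[0.56257266 0.18851923 0.08183163] [-0.83037404 -0.74957611  0.67270467]
```

View pics/w11.png

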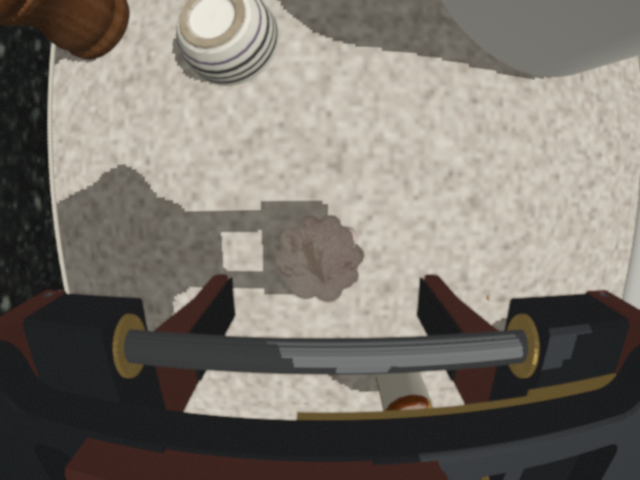

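View pics/t11.png

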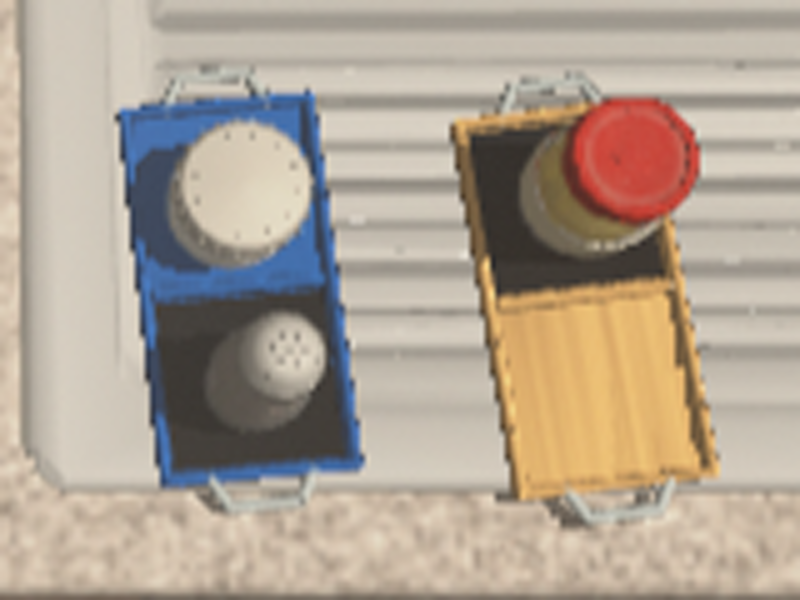

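```bash
python3 - <<'E'
from h import *
import pickle
np.set_printoptions(precision=4,suppress=True)
c=pickle.load(open('w11.pkl','rb'))
print("garlic",wonz((320,258),.028,c),"mustard",onz("top",T2(635,159),.088))
E
```

```text
garlic [0.5673 0.1918 0.028 ] mustard [ 0.5477 -0.3206  0.088 ]
```

Request:
move_arm(newtons=8, targets=[[0.5,-0.06,0,0,0,0,1],[0.7,0,0,0,0,0,1],[0.45,0,0,0,0,0,1],[0.15,0,0,0,0,0,1],[0,0,0,0,0,0,1],[0,0,0,0,0,0,-1],[0,0,0,0,0,0,-1],[0,0,0,0,0,0,-1],[0,0,0,0,0,0,-1],[0,0,0,0,0,0,-1],[0,0,0,0,0,0,-1],[0,0,0,0,0,0,-1]])

```text
clock: 35.92
tool_pos: [0.5619, 0.1911, 0.009]
orientation: [-2.222, -0.0, 2.221]
contact_force: [-1.0, 0.0, 5.5]
finger_gap: 0.0548
```

Request:
move_arm(targets=[[-0.2,0,0,0,0,0,-1],[-0.4,0,0,0,0,0,-1],[-0.6,0,0,0,0,0,-1],[-0.8,0,0,0,0,0,-1],[-0.8,0,0,0,0,0,-1],[-0.6,0,0,0,0,0,-1],[-0.4,0,0,0,0,0,-1],[0,0,0,0,0,0,-1]])

```text
clock: 36.92
tool_pos: [0.5623, 0.1912, 0.1621]
orientation: [-2.224, -0.001, 2.218]
contact_force: [0.2, -0.3, -0.9]
finger_gap: 0.0546
```

Request:
move_arm(targets=[[0,0.4,0.07,0,0,0,-1],[0,0.7,0.12,0,0,0,-1],[0,0.9,0.16,0,0,0,-1],[0,0.9,0.16,0,0,0,-1],[0,0.9,0.16,0,0,0,-1],[0,0.9,0.16,0,0,0,-1],[0,0.9,0.16,0,0,0,-1],[0,0.9,0.16,0,0,0,-1],[0,0.9,0.16,0,0,0,-1],[0,0.9,0.16,0,0,0,-1],[0,0.9,0.16,0,0,0,-1],[0,0.9,0.16,0,0,0,-1]])

```text
clock: 38.42
tool_pos: [0.4881, -0.2144, 0.1594]
orientation: [-2.218, -0.001, 2.224]
contact_force: [0.5, -0.0, -0.8]
finger_gap: 0.055
```

Request:
move_arm(targets=[[0,0.9,0.16,0,0,0,-1],[0,0.9,0.16,0,0,0,-1],[0,0.7,0.12,0,0,0,-1],[0,0.4,0.07,0,0,0,-1],[0,0,0,0,0,0,-1],[0,0,0,0,0,0,-1]])

```text
clock: 39.17
tool_pos: [0.4692, -0.3281, 0.1602]
orientation: [-2.22, -0.001, 2.222]
contact_force: [0.1, 0.4, -0.3]
finger_gap: 0.055
```

```bash
python3 - <<'E'
from h import *
import pickle
c=get_calibration("wrist");pickle.dump(c,open('w12.pkl','wb'))
print(get_state()["tool_pos"],get_state()["contact_force"])
im=grab_frame("wrist");cv2.imwrite("pics/w12.png",im[:,:,::-1])
for e in [(.508,-.3224),(.5482,-.3179),(.4678,-.3269),(.512,-.1754)]:print(wproj((*e,.005),c))
E
```

```text
[ 0.46922248 -0.32811339  0.16024287] [ 0.14572164  0.44412472 -0.34597618]
[318.79775483 186.87565777]
[313.3759946  139.88963054]
[324.10833571 232.89447761]
[158.35078334 186.52792757]
```

View pics/w12.png

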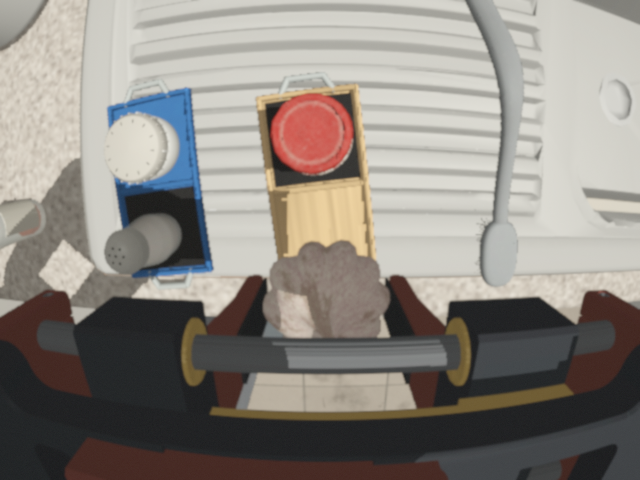

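Request:
move_arm(targets=[[0.3,-0.02,0,0,0,0,-1],[0.6,0,0,0,0,0,-1],[0.7,0,0,0,0,0,-1],[0.7,0,0,0,0,0,-1],[0.6,0,0,0,0,0,-1],[0.3,0,0,0,0,0,-1],[0.1,0,0,0,0,0,-1],[0,0,0,0,0,0,-1],[0,0,0,0,0,0,-1]])

```text
clock: 40.35
tool_pos: [0.4701, -0.3285, 0.0295]
orientation: [2.222, -0.001, -2.22]
contact_force: [-0.2, 0.0, 0.1]
finger_gap: 0.0546
```

Request:
move_arm(targets=[[0.1,0,0,0,0,0,-1],[0.05,0,0,0,0,0,-1],[0,0,0,0,0,0,-1]])

```text
clock: 40.72
tool_pos: [0.4694, -0.3281, 0.0225]
orientation: [-2.221, 0.0, 2.222]
contact_force: [0.4, -0.1, -1.2]
finger_gap: 0.0542
```

Request:
move_arm(targets=[[0.05,0,0,0,0,0,-1],[0.03,0,0,0,0,0,-1],[0,0,0,0,0,0,-1]])

```text
clock: 41.1
tool_pos: [0.4695, -0.3281, 0.0193]
orientation: [-2.221, -0.0, 2.222]
contact_force: [-0.1, -0.0, -0.4]
finger_gap: 0.0545
```

Request:
move_arm(targets=[[0.03,0,0,0,0,0,-1],[0,0,0,0,0,0,-1],[0,0,0,0,0,0,-1]])

```text
clock: 41.48
tool_pos: [0.4696, -0.3282, 0.0183]
orientation: [-2.221, 0.0, 2.221]
contact_force: [-0.1, 0.1, 0.1]
finger_gap: 0.0544
```

Request:
move_arm(targets=[[0.03,0,0,0,0,0,-1],[0,0,0,0,0,0,-1],[0,0,0,0,0,0,-1]])

```text
clock: 41.85
tool_pos: [0.4696, -0.3283, 0.0171]
orientation: [-2.222, 0.0, 2.221]
contact_force: [0.0, 0.5, 0.2]
finger_gap: 0.0543
```

```bash
python3 - <<'E'
from h import *
im=grab_frame("side");cv2.imwrite("pics/s13.png",cv2.resize(im[350:450,230:400,::-1],None,fx=4.5,fy=4.5))
E
```

```text
(no output)
```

View pics/s13.png

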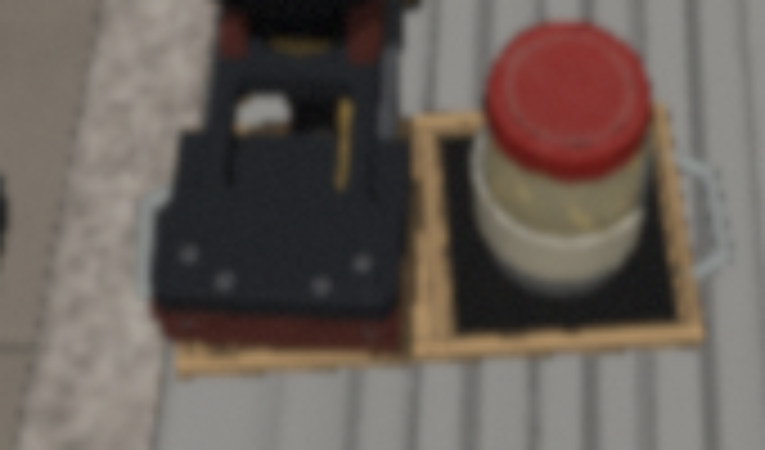

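Request:
move_arm(targets=[[0.03,0,0,0,0,0,-1],[0,0,0,0,0,0,-1],[0,0,0,0,0,0,-1]])

```text
clock: 42.28
tool_pos: [0.4698, -0.3283, 0.0166]
orientation: [2.222, -0.0, -2.221]
contact_force: [-1.5, 2.1, 7.6]
finger_gap: 0.0545
```

Request:
move_arm(targets=[[0.02,0,0,0,0,0,-1],[0,0,0,0,0,0,-1],[0,0,0,0,0,0,-1]])

```text
clock: 42.65
tool_pos: [0.4699, -0.3283, 0.016]
orientation: [2.222, -0.001, -2.221]
contact_force: [-1.7, 2.4, 10.1]
finger_gap: 0.0544
```

Request:
move_arm(targets=[[-0.03,0,0,0,0,0,-1],[0,0,0,0,0,0,-1],[0,0,0,0,0,0,0.35],[0,0,0,0,0,0,0.5],[0,0,0,0,0,0,1],[0,0,0,0,0,0,1],[-0.3,0,0,0,0,0,1],[-0.8,0,0,0,0,0,1],[-1,0,0,0,0,0,1],[-1,0,0,0,0,0,1],[-1,0,0,0,0,0,1],[0,0,0,0,0,0,1]])

```text
clock: 44.15
tool_pos: [0.4714, -0.3295, 0.1844]
orientation: [2.226, -0.005, -2.213]
contact_force: [-1.1, 0.0, -0.3]
finger_gap: 0.0881
```

```bash
python3 - <<'E'
from h import *
print(get_state()["tool_pos"],get_state()["contact_force"])
im=grab_frame("side");cv2.imwrite("pics/s14.png",cv2.resize(im[250:450,230:430,::-1],None,fx=3,fy=3))
im=grab_frame("wrist");cv2.imwrite("pics/w14.png",im[:,:,::-1])
im=grab_frame("top");cv2.imwrite("pics/t14.png",cv2.resize(im[180:300,360:520,::-1],None,fx=5,fy=5,interpolation=2))
E
```

```text
[ 0.47137431 -0.32952063  0.1843808 ] [-1.09060253  0.04408501 -0.25414484]
```

View pics/s14.png

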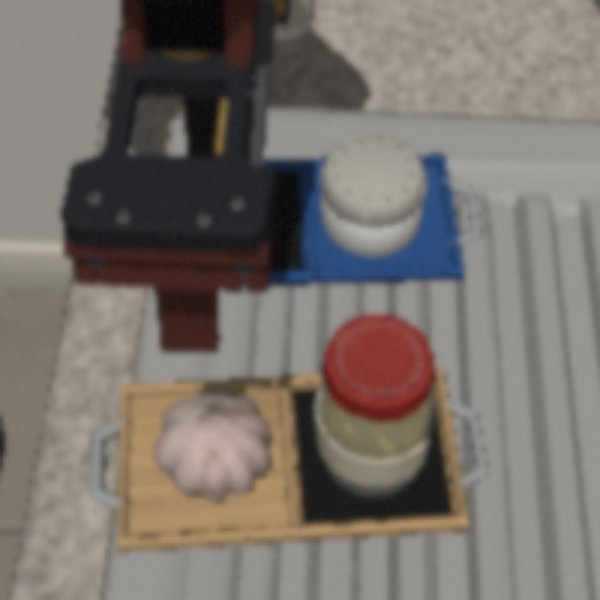

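View pics/w14.png

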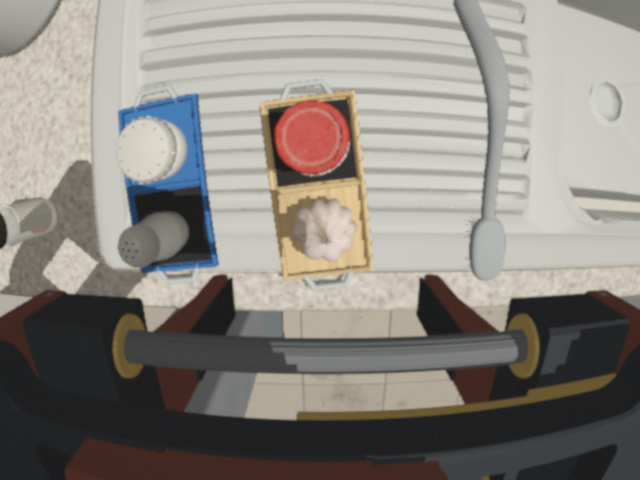

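View pics/t14.png

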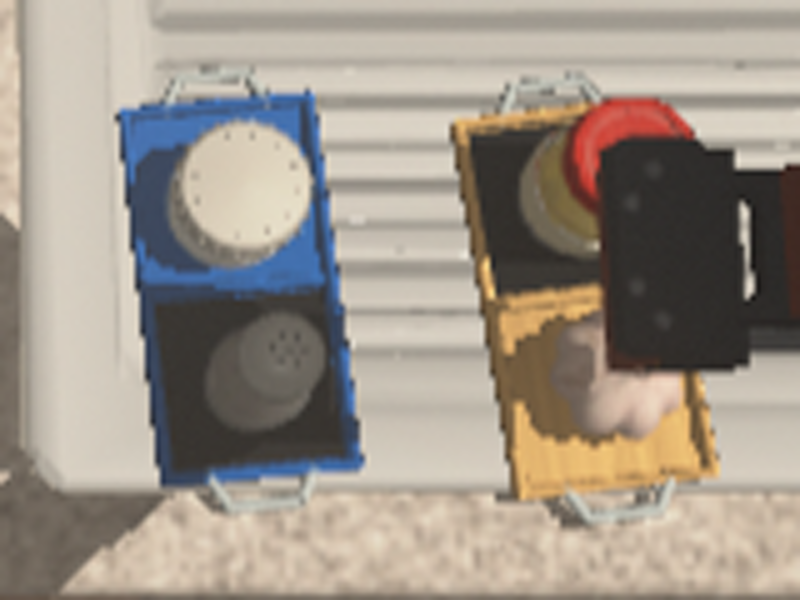

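Request:
move_arm(newtons=15, targets=[[0,-0.5,-0.25,0,0,0,1],[0,-0.9,-0.45,0,0,0,1],[0,-0.9,-0.45,0,0,0,1],[0,-0.9,-0.45,0,0,0,1],[0,-0.7,-0.3,0,0,0,1],[0,0,0,0,0,0,1],[0.5,0,0,0,0,0,1],[1,0,0,0,0,0,1],[0.6,0,0,0,0,0,1],[0.2,0,0,0,0,0,1],[0,0,0,0,0,0,1],[0,0,0,0,0,0,1]])

```text
clock: 45.8
tool_pos: [0.5461, -0.1727, 0.0891]
orientation: [2.223, -0.001, -2.22]
contact_force: [0.5, 0.4, 0.6]
finger_gap: 0.0877
```

```bash
python3 - <<'E'
from h import *
import pickle
c=get_calibration("wrist")
print(get_state()["tool_pos"],get_state()["contact_force"])
im=grab_frame("wrist");cv2.imwrite("pics/w15.png",im[:,:,::-1])
E
```

```text
[ 0.54610887 -0.17267425  0.08912338] [0.51945421 0.43491355 0.61262116]
```

View pics/w15.png

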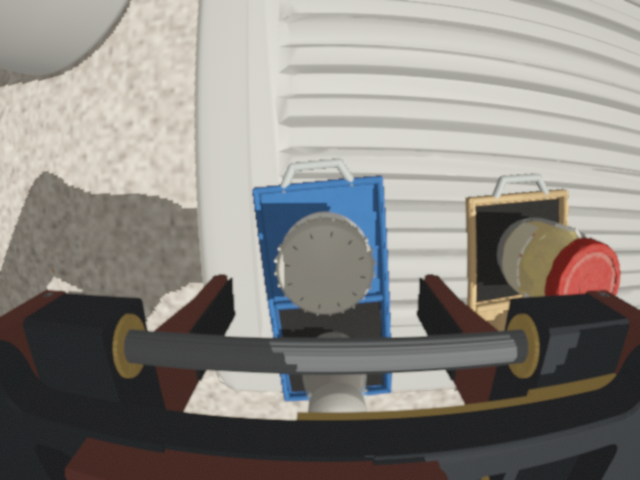

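Request:
move_arm(targets=[[0.5,0,-0.07,0,0,0,1],[0.6,0,0,0,0,0,1],[0.4,0,0,0,0,0,1],[0.1,0,0,0,0,0,1],[0,0,0,0,0,0,1],[0,0,0,0,0,0,-1],[0,0,0,0,0,0,-1],[0,0,0,0,0,0,-1],[0,0,0,0,0,0,-1],[0,0,0,0,0,0,-1],[0,0,0,0,0,0,-1]])

```text
clock: 47.22
tool_pos: [0.5486, -0.1723, 0.0246]
orientation: [2.222, -0.0, -2.221]
contact_force: [-1.2, 0.3, 5.3]
finger_gap: 0.0567
```

Request:
move_arm(targets=[[-0.1,0,0,0,0,0,-1],[-0.05,0,0,0,0,0,-1],[0,0,-0.08,0,0,0,-1],[0,0,-0.07,0,0,0,-1],[0,0,0,0,0,0,-1],[0,0,0,0,0,0,-1]])

```text
clock: 47.98
tool_pos: [0.5543, -0.1722, 0.0301]
orientation: [-2.221, -0.0, 2.222]
contact_force: [0.7, -0.6, -2.5]
finger_gap: 0.0565
```

Request:
move_arm(targets=[[0.08,0,0,0,0,0,-1],[0,0,0,0,0,0,-1],[0,0,0,0,0,0,-1]])

```text
clock: 48.35
tool_pos: [0.5543, -0.1722, 0.027]
orientation: [-2.221, 0.0, 2.222]
contact_force: [0.1, -0.4, -2.9]
finger_gap: 0.0562
```

Request:
move_arm(targets=[[0.04,0,0,0,0,0,-1],[0,0,0,0,0,0,-1],[0,0,0,0,0,0,-1]])

```text
clock: 48.72
tool_pos: [0.5544, -0.1722, 0.0255]
orientation: [-2.221, 0.0, 2.221]
contact_force: [0.2, 0.3, -1.3]
finger_gap: 0.057
```

Request:
move_arm(targets=[[0.03,0,0,0,0,0,-1],[0,0,0,0,0,0,-1],[0,0,0,0,0,0,-1]])

```text
clock: 49.1
tool_pos: [0.5545, -0.1723, 0.0246]
orientation: [-2.222, 0.0, 2.221]
contact_force: [-1.5, -0.6, 3.5]
finger_gap: 0.0565
```

Contact. Release, rise, and retreat from the trays so the views are clear.

Request:
move_arm(targets=[[0,0,0,0,0,0,0.4],[0,0,0,0,0,0,0.6],[0,0,0,0,0,0,1],[0,0,0,0,0,0,1],[0,0,0,0,0,0,1],[-0.3,0,0,0,0,0,1],[-0.8,0,0,0,0,0,1],[-1,0,0,0,0,0,1],[-1,0,0,0,0,0,1],[-1,0,0,0,0,0,1],[-0.5,-0.5,0,0,0,0,1],[0,-1,0,0,0,0,1]])

```text
clock: 50.6
tool_pos: [0.5552, -0.1117, 0.2103]
orientation: [-2.225, 0.003, 2.217]
contact_force: [-0.1, 0.1, -0.4]
finger_gap: 0.0878
```

Request:
move_arm(targets=[[0,-1,0.3,0,0,0,1],[0,-1,0.3,0,0,0,1],[0,-1,0.3,0,0,0,1],[0,-1,0.3,0,0,0,1],[0,-1,0.3,0,0,0,1],[0,-0.5,0,0,0,0,1],[0,0,0,0,0,0,1],[0,0,0,0,0,0,1]])

```text
clock: 51.6
tool_pos: [0.4939, 0.1078, 0.208]
orientation: [2.22, 0.0, -2.222]
contact_force: [-0.1, -1.0, -0.2]
finger_gap: 0.0879
```

```bash
python3 - <<'E'
from h import *
print(get_state()["clock"],get_state()["tool_pos"],get_state()["contact_force"])
im=grab_frame("side");cv2.imwrite("pics/s16.png",cv2.resize(im[:,:,::-1],None,fx=1.25,fy=1.25))
im=grab_frame("top");cv2.imwrite("pics/t16.png",cv2.resize(im[180:300,360:520,::-1],None,fx=5,fy=5,interpolation=2));cv2.imwrite("pics/t16f.png",im[:,:,::-1])
E
```

```text
51.6 [0.49388608 0.10777818 0.20801195] [-0.14122439 -0.95053218 -0.23831159]
```

View pics/s16.png

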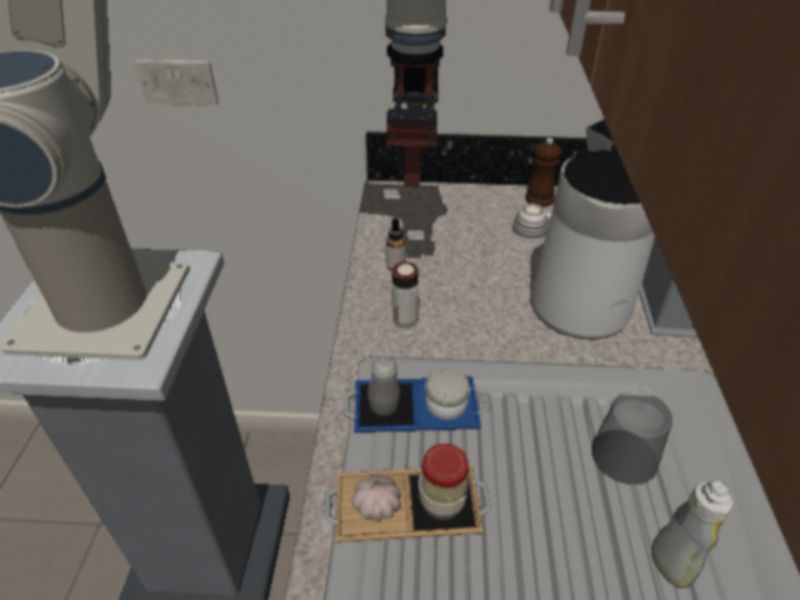

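View pics/t16.png

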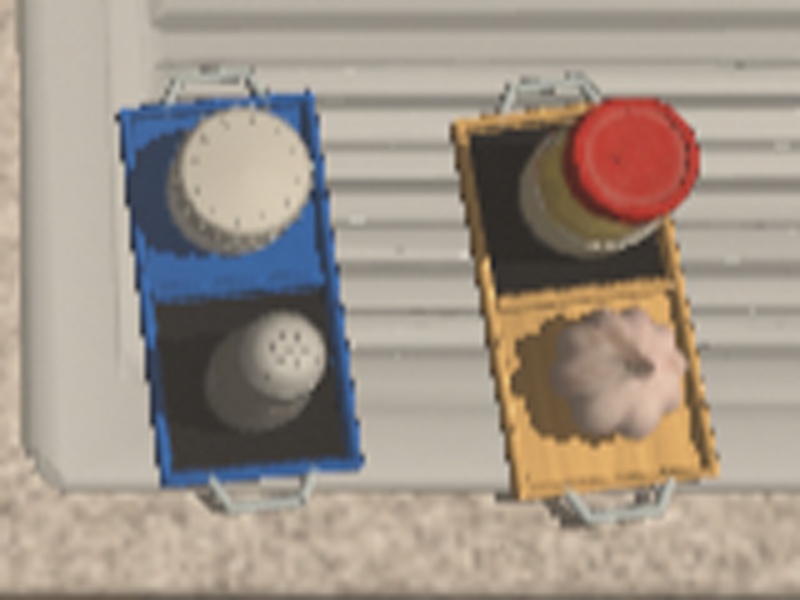

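View pics/t16f.png

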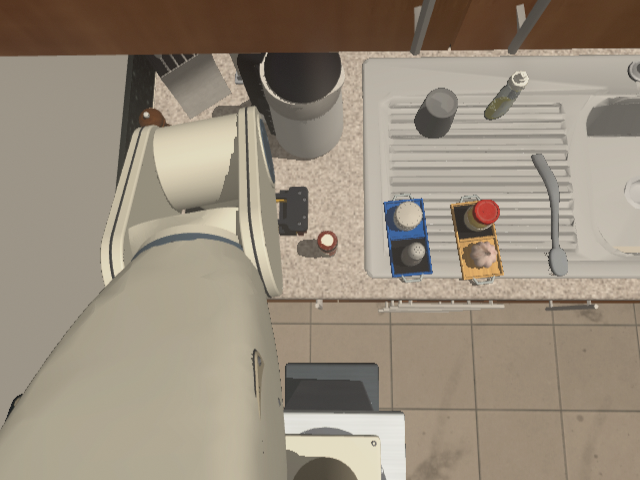

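```bash
python3 - <<'E'
from h import *
np.set_printoptions(precision=4,suppress=True)
print("timer",onz("top",T2(246,171),.052),"garlic",onz("top",T2(618,373),.033),"spice",get_state()["clock"])
job_done()
E
```

```text
timer [ 0.552 -0.173  0.052] garlic [ 0.47   -0.3271  0.033 ] spice 51.7
the job is handed in; nothing more can be done
```

I put both kits together and handed the job in at 51.7 s. The salt shaker and mustard jar stand in the lined bays, and the timer and garlic bulb in the bare ones. They were placed in the order named, and each was lowered until it touched the floor before I let go.

**Position:** the last top-camera measurements put every item within about 3 mm of its bay centre. The timer first ended up about 6 mm off, so I picked it up again and re-set it.

**Upright and undisturbed:** the last side and top pictures show all four upright. The side picture shows the spice jar and dropper bottle standing as before, though I did not re-measure their positions. The gripper ended open and well clear of everything.

**What disagreed:**
- **Contact height:** each item touched its tray floor 4–5 mm higher than expected from its grasp height and the 3 mm floor. The trays may sit a little high, or the items may have slipped slightly in the grip.
- **Camera readings:** the wrist camera read up to 10 mm further out in x than the top camera. I centred the items by the top camera.
- **Forces:** pressing the items down read up to about 22 N at the wrist, well under the 120 N limit.

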